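# Load a brass valve block into the tilted marking jig

### The job

Take the brass valve block off the black mat, lay it on the tilted steel plate of the jig with its long side along the long rail, and let it slide down; it sticks on the way, so nudge it gently by feel until it is fully home in the corner, flush along the rail and right up against the blue end stop with the stop's little sprung pin pushed in. Then swing the orange keeper shut to its end behind the block and let go. Leave the other things alone, and never drop the block on the jig or press it hard: 30 N on the end stop is too much.

Things in the scene. Friction and masses are not known exactly. Their poses are not given: they have to be found in the camera images.
- brass_block: Brass-coloured machined valve block, 60 (its x) x 45 (its y) x 30 mm (its z), 0.4 to 0.65 kg, two dark round ports on top and one in each end face; origin at the centre of its underside, z up. Either way round (half a turn) is as good. It slides easily on the plate (friction about 0.22 to 0.34).
- plate: The jig's tilted bare steel plate, fixed. Origin on its upper face, on the inner face of the long rail; z normal to the plate, x along the rail away from the stop, y away from the rail. x rises about 10, y about 18 degrees. Spans x -50 to 190, y -20 to 130 mm. A block home has its origin at y 22.5, z 0 and x 12 to 30 mm, depending on where the stop is set (not measured: feel for it).
- rail (a point): A point on the top inner edge of the long blue rail, 50 mm along x in the plate's frame, 15 mm above the plate. Inner face at y = 0, from x = -42 to 113 mm; 15 mm high, 12 mm thick, rigid, rubber-faced. A block released square and a little above it slides down against it and sticks there, short of the stop; 1 to 4 N moves it on along the rail.
- stop_bracket: Fixed dark bracket, 40 mm behind the plate's origin (x = -40 in its frame), same axes. It carries the blue end stop: a locked rigid bar along y (0 to 95 mm), 15 mm high, whose face looks to +x and was set anywhere from x = -18 to 0 mm of the plate's frame; where is not measured. A brass pin stands 4 mm out of it at y 22.5, z 9 mm; its soft spring (1.2 N fully in) must be pressed in: block against the bar.
- keeper (a joint): Angle of the orange keeper arm (rad): 0 = fully open, 1.2 = shut against its end; grows as it shuts, counter-clockwise seen from above the plate, about the plate's normal at x 155, y 30 mm of the plate's frame. Shut, the arm points along the plate's -x. Stiff hinge: 2 N at its post moves it, and it stays where left. Arm 14 mm wide, its top 14 mm above the plate.
- keeper_post (a point): Centre of the top of the keeper's black round post: 12 mm diameter, along the plate's normal from 14 to 50 mm above the plate, on the arm 65 mm from the pivot. Grip or push here.
- keeper_nose (a point): Centre of the top of the round steel nose at the arm's end: 10 mm diameter, from 2 to 17 mm above the plate, 88.5 mm from the pivot. Shut, it stands 1.5 to 20 mm behind the free end of a block that is home; coming shut it moves towards the rail past that end, and jams on one left too far out.
- grey_block: Grey-painted block of the same shape and size, on the same mat, up to 110 mm from the brass one; not wanted, leave it. Origin at the centre of its underside.
- mat: Fixed black rubber mat, 210 x 130 x 4 mm, the two blocks lie on it; origin at the centre of its underside, z up.
- spray_can: Bystander: upright can with a blue band, 52 mm diameter, 170 mm high; origin at its foot.
- jar: Bystander: glass jar with green cap, 70 mm diameter, 85 mm high; origin at its foot.
- tape_roll: Bystander: yellow tape roll lying flat, 90 mm diameter, 25 mm high; origin at the centre of its underside.
- coupling: Bystander: white pipe coupling standing upright, 54 mm diameter, 50 mm high; origin at the centre of its underside.
- screwdriver: Bystander: screwdriver with red handle, lying flat, about 200 mm long.
- wrench: Bystander: steel wrench lying flat, about 170 mm long.
- scrap_box: Bystander: open cardboard box, 150 x 110 x 60 mm; origin at the centre of its underside.
Things that resemble listed ones, but are neither listed nor needed, are in the scene too. Several things have the shape of the brass_block; the one meant has the colours described above.

How it is judged:
By the outcome, as a careful person would: the job done as asked, in the order asked, and still so for the second after the job is handed in, with the robot touching nothing.
It also fails if it takes over 72 s, if anything falls off the work surface, if the arm or the gripper's body presses on something with over 40 N, if the wrist force passes 120 N, or if a joint passes its speed limit or range.

### The arm

A 6-joint arm with a two-finger parallel gripper is mounted at the origin on the work surface. World frame = base frame: x ahead of the robot, y to its left, z up, the work surface at z = 0. Lengths are in m, angles in rad, forces in N, time in s.
With the tool pointing down it reaches from about 0.25 to 0.775 m from the base axis. Payload 4 kg.
Tool frame: the origin (TCP) lies at the very end of the fingers, on their centre line; the grasp point (between the pads) lies 19 mm behind it; z points along the fingers, y is the direction in which the jaws open and shut (so a half turn about z gives the same grasp; the last joint's range is limited). The gripper opens to 94 mm and grips with 3 to 60 N. Pads are 16 mm wide; open, the fingers measure 119 mm over their backs; the gripper's body (75 mm by 177 mm) begins 78 mm behind the grasp point.
Start: joints at [-1.343, 0.087, 1.371, -0, 1.684, -0.103], TCP at [0.179, -0.52, 0.206] pointing down, gripper open.
Joint ranges: [-3.1, 3.1], [-0.76, 2.03], [0.27, 2.55], [-1.08, 4.22], [0.17, 2.65], [-2.57, 2.57]. Speed limits (rad/s): [2.79, 2.79, 3.14, 3.14, 3.14, 3.14].

### API

Orientations are given as [roll, pitch, yaw] about the fixed x, y, z axes, in that order (R = Rz(yaw) Ry(pitch) Rx(roll)).
In Python, from bench import robot, cams, models gives the robot as it stands.
- The arm moves only by the tool step_arm, never from a script. Its argument "series" is a list of rows, each a list of 5 numbers: the gripper command: -1 is shut, 1 is fully open, values between are in proportion, then the shift along the tool's x, y, z in mm, then the turn about the tool's z in degrees. A call has 1 to 20 rows; each row is the pose to reach, as a shift and turn from the pose commanded when the call began, along the tool's axes at that moment; what a row does not reach only later rows make up. A row lasts 1/8 s, in which the tool goes at most 62.5 mm and 10.7 degrees, less where a joint would pass 70% of its speed; a pose out of reach is approached as far as the arm can. A call with a gripper value outside its range is refused whole. The fingers move at their own pace and stop on an object; the grip force is fixed at half the most. Time passes only in rows, so rows that repeat a pose let the fingers close. It gives the time, the measured TCP pose, the force and the opening at its end, in the units of the state.
- robot.get_obs(): the state, without advancing time (a new reading comes with each control period).
- cams.snapshot(name): name is "scene" or "top" or "wrist"; returns a dict with "pixels" (480x640x3 uint8, red, green, blue), "fov_y" (degrees; the focal length in pixels is half the picture's height over the tangent of half this angle, whatever the lens; pixels are square), "cx", "cy" (the principal point, pixels), "R" (3x3) and "t" (3): a world point X has camera coordinates R X + t. Camera axes: x right, y down, z forward; pixel columns grow to the right and rows downward; lengths in m; the calibration is good to about 2 mm. The wrist camera is an equidistant fisheye: a pixel r from the principal point sees the ray r / f radians off the axis. A picture is of the moment at which its call begins. There is no depth.
- robot.close_job(): hands the job in, once; it reports no verdict.
Trained networks look in a picture, given as the dict that the camera call returned (one of the last four; its "shot" number tells which), for a name from the list of things; names that differ only in an ending like _2 or _b are one class to them, and where a whole thing is asked for, a point or a joint stands for the part that bears it (a point fixed in the world has none). Each returns a list of dicts, best first, with "p" (0 to 1); they miss things now and then, are a little off and sometimes report something else, mostly with a low value. They report only what shows in the picture. A call takes as long as a camera call. They do not tell look-alikes from the thing itself.
- models.find_in(picture, label): "position" ([x, y, z] in m, in world coordinates, good to about 4 mm: the middle of the surface that is visible of it).
- models.pinpoint(picture, label): "position" ([x, y, z] in m, in world coordinates, good to about 4 mm: a listed point, or the origin of a listed thing).
The state is a dict: "time": time; "joint_positions": joint angles; "qvel": joint speeds; "joint_torque": joint torques, N m; "tool_pos": TCP position; "ee_rot": TCP orientation; "wrist_force": force on the tool from outside, world axes, zero at the start; "wrist_torque": the same for the moment, N m; "width": finger opening in m.
Only numpy, scipy, OpenCV 4.12 (cv2) and the standard library are available. Lean on these libraries where they do the work, as an engineer would, in place of code of your own. Each camera call takes 0.05 s, during which the arm holds its last target. There are 200 camera calls.

## Working session

There is one attempt and no reset: what is moved stays moved. The work goes in short steps, Python scripts to look and compute and a tool call to move; the robot and the scene stay as the last step left them, time stands still between calls to the robot, and variables do not carry over. Pictures are saved under pics/ and viewed, about 8 in all and at most 12, crops included, and the job is handed in when it is done.

Besides the shell and the picture viewer there is one more tool, called after "Emit:" as a command line: name --pt "numbers of a row" for each row, then --argument value for the rest. step_arm: Moves the arm, as the interface text tells. Its arguments: {"type":"object","properties":{"series":{"type":"array","items":{"type":"array","items":{"type":"number"}}}},"required":["series"]}

```bash
mkdir -p pics; ls; cat > h.py <<'E'
import numpy as np, cv2
from bench import robot, cams, models
from scipy.spatial.transform import Rotation as Rt
def snap(n,fn=None):
    p=cams.snapshot(n)
    if fn: cv2.imwrite('pics/'+fn,cv2.cvtColor(p['pixels'],cv2.COLOR_RGB2BGR))
    return p
def f(p): return 240/np.tan(np.radians(p['fov_y']/2))
def proj(p,X):
    c=np.array(p['R'])@np.array(X)+np.array(p['t'])
    return np.array([p['cx']+f(p)*c[0]/c[2],p['cy']+f(p)*c[1]/c[2]])
def ray(p,uv,z):
    R=np.array(p['R']);o=-R.T@np.array(p['t'])
    d=R.T@np.array([(uv[0]-p['cx'])/f(p),(uv[1]-p['cy'])/f(p),1])
    return o+d*(z-o[2])/d[2]
E
python3 - <<'E'
from h import *
for n in ('top','scene'):
    p=snap(n,n+'1.png'); print(n,p['fov_y'],p['pixels'].shape,p['cx'],p['cy'])
    for l in ['brass_block','grey_block','plate','rail','stop_bracket','keeper_post','keeper_nose','mat']:
        for d in models.pinpoint(p,l)[:4]:
            print(l,np.round(d['position'],4),round(d['p'],2),np.round(proj(p,d['position'])), [k for k in d if k not in('position','p')])
o=robot.get_obs(); print(o)
E
```

```text
pics
top 42.301816603508755 (480, 640, 3) 331.093793240303 234.86775013622025
brass_block [ 3.577e-01 -2.700e-01 -3.000e-04] 0.86 [446. 326.] []
brass_block [ 0.5011 -0.107  -0.0007] 0.64 [381. 267.] []
brass_block [ 0.5039 -0.2566  0.0044] 0.58 [441. 267.] []
grey_block [ 0.6026 -0.2997  0.011 ] 0.86 [459. 227.] []
grey_block [ 0.6582  0.4382 -0.0007] 0.25 [165. 199.] []
plate [0.5166 0.1785 0.0353] 0.68 [265. 257.] []
rail [0.4679 0.184  0.0625] 0.94 [260. 276.] []
stop_bracket [0.5529 0.1736 0.0283] 0.75 [267. 242.] []
keeper_post [0.3988 0.1152 0.1333] 0.54 [286. 306.] []
keeper_nose [0.4032 0.085  0.1089] 0.62 [300. 304.] []
mat [ 0.5559 -0.278  -0.0018] 0.91 [450. 246.] []
mat [0.3714 0.474  0.0006] 0.49 [144. 314.] []
scene 53.29563245845505 (480, 640, 3) 319.7338862030133 243.27791930019688
brass_block [ 0.3578 -0.2665 -0.    ] 0.78 [178. 284.] []
brass_block [ 5.006e-01 -1.081e-01  3.000e-04] 0.62 [266. 285.] []
brass_block [ 0.5063 -0.26    0.0061] 0.6 [213. 319.] []
grey_block [ 6.028e-01 -2.955e-01  6.000e-04] 0.78 [224. 358.] []
grey_block [ 0.7609 -0.1937  0.0026] 0.66 
[... 517 characters left out ...]
  0.0036] 0.48 [114. 322.] []
{'time': 0.9, 'joint_positions': array([-1.34308372e+00,  8.71897048e-02,  1.37067816e+00,  6.20652187e-06,
        1.68363963e+00, -1.03091599e-01]), 'qvel': array([ 0.00054296,  0.00111394,  0.000855  ,  0.00167158, -0.00031882,
        0.00041788]), 'joint_torque': array([ 1.56451748e-03, -3.40034688e+01, -3.02601600e+01,  7.19283591e-02,
        2.35529192e-02,  9.89887980e-06]), 'tool_pos': array([ 0.17864703, -0.5201917 ,  0.2055226 ]), 'ee_rot': array([3.14150732e+00, 2.62908076e-06, 3.30804902e-01]), 'wrist_force': array([-0.37925822,  0.19802295, -0.08504663]), 'wrist_torque': array([-0.02335792, -0.0126314 ,  0.0060775 ]), 'width': 0.09408107485341058}
```

View pics/top1.png

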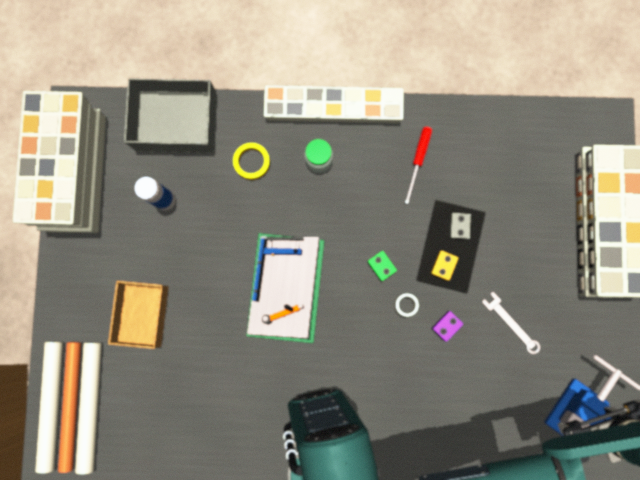

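View pics/scene1.png

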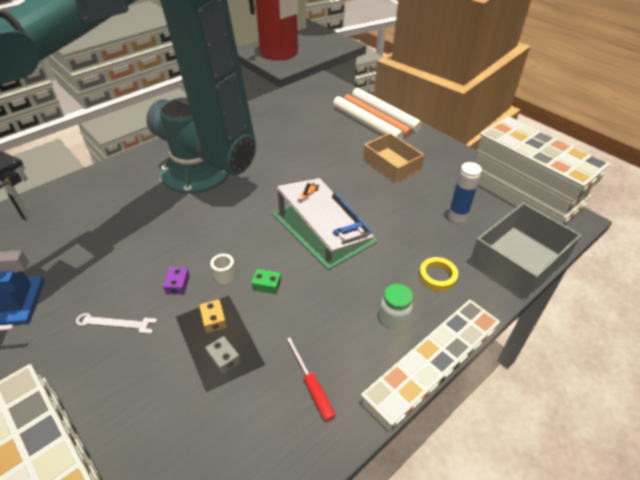

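```bash
cat >> h.py <<'E'
def fish(p,uv,z):
    R=np.array(p['R']);o=-R.T@np.array(p['t'])
    v=np.array(uv,float)-[p['cx'],p['cy']];F=f(p);r=np.hypot(*v);th=r/F
    d=R.T@np.array([*(np.sin(th)*v/max(r,1e-9)),np.cos(th)]);return o+d*(z-o[2])/d[2]
def fproj(p,X):
    c=np.array(p['R'])@np.array(X)+np.array(p['t']);q=np.hypot(c[0],c[1]);th=np.arctan2(q,c[2])
    return np.array([p['cx'],p['cy']])+f(p)*th*c[:2]/max(q,1e-9)
def shift(X,yaw=None,z=True):
    """row numbers (mm, deg) from the measured pose to world TCP X, tool yaw"""
    o=robot.get_obs();Rm=Rt.from_euler('xyz',o['ee_rot']).as_matrix()
    s=Rm.T@(np.array(X)-o['tool_pos'])*1000
    # tool z down: turn about tool z is -yaw change
    t=None if yaw is None else -np.degrees(yaw-o['ee_rot'][2])
    return np.round(s,1),t,np.round(o['tool_pos'],4),round(o['ee_rot'][2],4),np.round(o['wrist_force'],2),o['width'],o['time']
E
python3 - <<'E'
from h import *
for n in ('top',):
    p=snap(n); im=cv2.cvtColor(p['pixels'],cv2.COLOR_RGB2HSV)
    u,v=proj(p,[.505,-.258,.034]); u,v=int(u),int(v)
    sub=p['pixels'][v-60:v+50,u-90:u+50]
    cv2.imwrite('pics/c1.png',cv2.resize(cv2.cvtColor(sub,cv2.COLOR_RGB2BGR),None,fx=5,fy=5,interpolation=cv2.INTER_CUBIC))
    print('crop origin',u-90,v-60)
    m=cv2.inRange(im,(12,110,120),(32,255,255)); 
    mm=np.zeros_like(m); mm[v-25:v+25,u-25:u+25]=m[v-25:v+25,u-25:u+25]
    c=max(cv2.findContours(mm,0,2)[0],key=cv2.contourArea)
    box=cv2.boxPoints(cv2.minAreaRect(cv2.convexHull(c)))
    W=np.array([ray(p,b,.034) for b in box]); print(np.round(W,4), np.round(W.mean(0),4))
    e=np.diff(W,axis=0)[:2,:2]; print(np.linalg.norm(e,axis=1),np.degrees(np.arctan2(e[:,1],e[:,0])))
E
```

```text
crop origin 354 205
[[ 0.4859 -0.2237  0.034 ]
 [ 0.5458 -0.2481  0.034 ]
 [ 0.5274 -0.2948  0.034 ]
 [ 0.4677 -0.2702  0.034 ]] [ 0.5067 -0.2592  0.034 ]
[0.06465597 0.05019769] [ -22.16267935 -111.53253168]
```

View pics/c1.png

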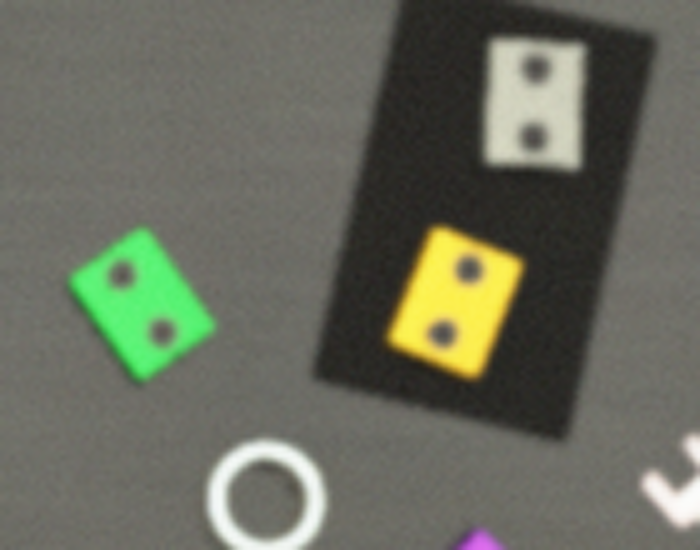

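The brass-coloured block is the yellow one on the black mat at (445,265) in the top picture. The green block at (382,265), the purple one at (448,326) and the grey one at (460,225) do not fit: wrong colour, and green and purple are off the mat. The crop confirms this.

```bash
python3 - <<'E'
from h import *
print(shift([.506,-.2585,.19],np.radians(68)))
E
```

```text
(array([ 394.6, -141.2,   15.5]), np.float64(-49.04492330300508), array([ 0.1786, -0.5202,  0.2055]), np.float64(0.3308), array([ 1.25, -0.01, -0.2 ]), 0.09408143798959816, 0.95)
```

Emit:
step_arm --pt "1 60 -22 0 -10" --pt "1 115 -42 0 -20" --pt "1 170 -62 5 -30" --pt "1 230 -82 10 -40" --pt "1 290 -104 15 -49" --pt "1 345 -124 15 -49" --pt "1 394.6 -141.2 15.5 -49" --pt "0.6 394.6 -141.2 15.5 -49" --pt "0.6 394.6 -141.2 15.5 -49"

```text
time: 2.08
tool_pos: [0.5057, -0.2587, 0.1898]
ee_rot: [-3.141, 0.001, 1.186]
wrist_force: [-0.0, 0.7, -1.0]
width: 0.0778
```

```bash
python3 - <<'E'
from h import *
p=snap('wrist','w1.png'); print(p['fov_y'],p['cx'],p['cy'],np.round(models.pinpoint(p,'brass_block')[0]['position'],4))
im=cv2.cvtColor(p['pixels'],cv2.COLOR_RGB2HSV)
m=cv2.inRange(im,(15,110,120),(34,255,255))
c=max(cv2.findContours(m,0,2)[0],key=cv2.contourArea); M=cv2.convexHull(c)
print(cv2.contourArea(c), np.round(fproj(p,[.506,-.2585,.034])))
W=np.array([fish(p,b[0],.034) for b in M])[:,:2].astype(np.float32)
r=cv2.minAreaRect(W*1000); print(r); B=cv2.boxPoints(r); print(B.round(1)); e=np.diff(B,axis=0); print(np.linalg.norm(e,axis=1),np.degrees(np.arctan2(e[:,1],e[:,0])))
print(shift([.506,-.2585,.1],np.radians(68)))
E
```

```text
65.70646984690485 320.07467733601175 239.6014593746336 [ 0.5047 -0.1072  0.0014]
3160.0 [320. 226.]
((506.3978271484375, -257.7748107910156), (48.07832717895508, 60.01359558105469), 69.07245635986328)
[[ 469.8 -269.5]
 [ 525.8 -290.9]
 [ 543.  -246. ]
 [ 487.  -224.6]]
[60.01362  48.078335 60.01362 ] [-20.927551  69.07243  159.07245 ]
(array([ 1.3,  0.5, 90.1]), np.float64(-0.14832806278357205), array([ 0.5051, -0.2595,  0.1901]), np.float64(1.1842), array([ 0.05, -1.41,  0.44]), 0.07565939374156164, 2.175)
```

View pics/w1.png

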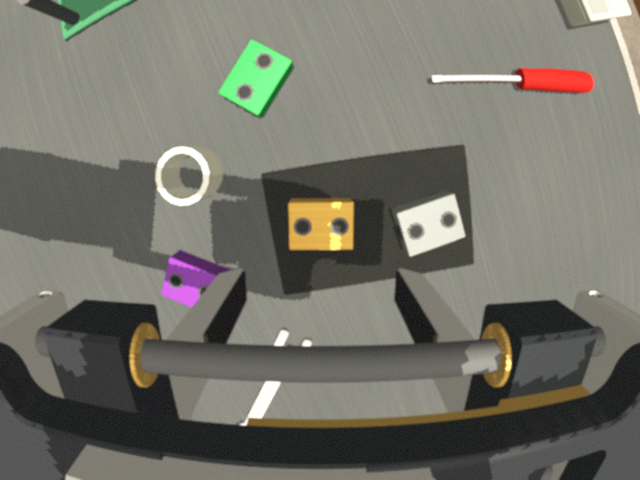

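Emit:
step_arm --pt "0.6 1 0.3 55 -0.7" --pt "0.6 1 0.3 110 -0.7" --pt "0.6 1 0.3 150 -0.7" --pt "0.6 1 0.3 170 -0.7" --pt "0.6 1 0.3 179 -0.7" --pt "0.6 1 0.3 179 -0.7" --pt "-1 1 0.3 179 -0.7" --pt "-1 1 0.3 179 -0.7" --pt "-1 1 0.3 179 -0.7" --pt "-1 1 0.3 179 -0.7"

```text
time: 3.42
tool_pos: [0.5072, -0.2583, 0.0124]
ee_rot: [3.14, 0.001, 1.198]
wrist_force: [-2.1, -0.2, 6.0]
width: 0.0602
```

Emit:
step_arm --pt "-1 0 0 -15 0" --pt "-1 0 0 -50 0" --pt "-1 0 0 -110 0" --pt "-1 0 0 -160 0" --pt "-1 40 0 -200 -5" --pt "-1 90 0 -210 -10" --pt "-1 140 -2 -210 -15" --pt "-1 190 -5 -210 -15" --pt "-1 240 -15 -210 -15" --pt "-1 250 -30 -210 -15" --pt "-1 250 -40 -210 -15" --pt "-1 250 -40 -210 -15" --pt "-1 250 -40 -210 -15"

```text
time: 5.05
tool_pos: [0.5603, -0.0117, 0.2211]
ee_rot: [3.141, 0.001, 1.458]
wrist_force: [-0.3, -0.5, -3.9]
width: 0.0597
```

```bash
python3 - <<'E'
from h import *
import pickle
p=snap('wrist','w2.png'); pickle.dump(p,open('w2.pkl','wb'))
for l in ['plate','rail','stop_bracket','keeper_post','keeper_nose']:
    for d in models.pinpoint(p,l)[:2]: print(l,np.round(d['position'],4),round(d['p'],2),np.round(fproj(p,d['position'])))
print(shift([.5,.15,.2],np.radians(83)))
t=snap('top'); s=snap('scene'); pickle.dump((t,s),open('ts.pkl','wb'))
for n,q in (('top',t),('scene',s)):
    u,v=proj(q,[.47,.14,.06]).astype(int); print(n,u,v)
    c=cv2.resize(q['pixels'][v-70:v+70,u-60:u+60],None,fx=4,fy=4,interpolation=cv2.INTER_CUBIC); cv2.imwrite(f'pics/jig_{n}.png',cv2.cvtColor(c,cv2.COLOR_RGB2BGR))
E
```

```text
plate [ 0.5596 -0.0136  0.214 ] 0.71 [319. 286.]
plate [0.5222 0.1796 0.0351] 0.65 [260.  38.]
rail [0.4721 0.1859 0.0596] 0.74 [204.  34.]
stop_bracket [0.5566 0.1785 0.0296] 0.69 [295.  35.]
keeper_post [0.3942 0.1095 0.1317] 0.89 [ 99. 122.]
keeper_nose [0.3986 0.0899 0.113 ] 0.71 [117. 144.]
(array([153. , -78. ,  20.9]), np.float64(0.6091277292192153), array([ 0.5605, -0.0107,  0.2209]), np.float64(1.4593), array([-0.55, -0.19, -4.4 ]), 0.05989917533182944, 5.35)
top 278 275
scene 333 214
```

View pics/w2.png

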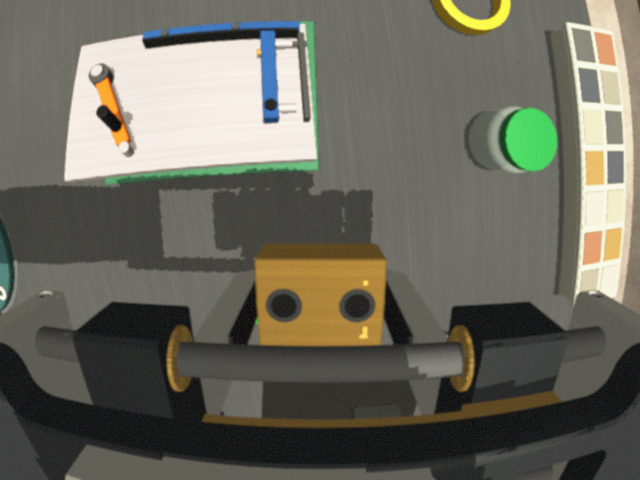

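```bash
python3 - <<'E'
import cv2
a=cv2.imread('pics/w2.png')[0:195,55:335]; cv2.imwrite('pics/w2c.png',cv2.resize(a,None,fx=2.8,fy=2.8,interpolation=cv2.INTER_CUBIC))
E
```

```text
(no output)
```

View pics/w2c.png

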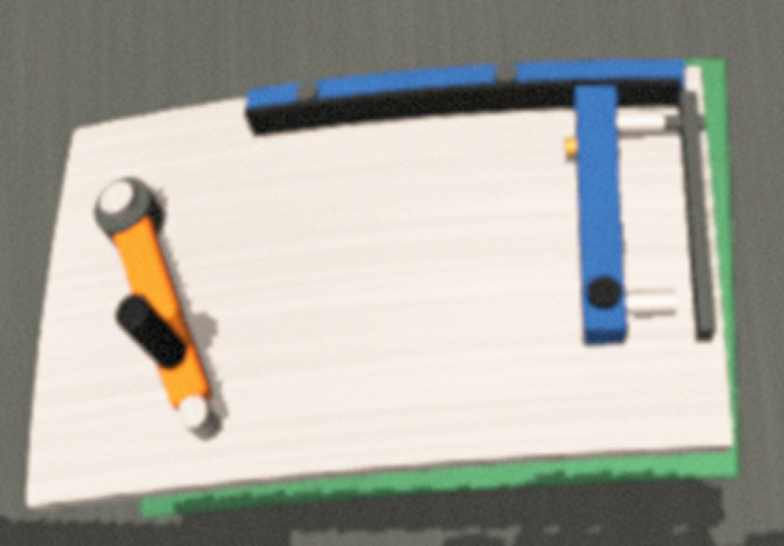

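```bash
cat > fit.py <<'E'
from h import *
import pickle
from scipy.optimize import least_squares
p=pickle.load(open('w2.pkl','rb'))
px=[((190,-20,0),(81.4,46.4)),((190,130,0),(65,180.3)),((-50,130,0),(316.8,159.6)),((-50,-20,0),(303.9,23.5)),
((113,0,15),(144.3,38.5)),((113,0,0),(146,47.4)),((-42,0,15),(299,28.6)),(('s',0,15),(261,31.4)),(('s',95,15),(264.3,117.8)),
(('k',65,50),(103.2,110.7)),(('k',88.5,17),(123.6,146.4))]
nets=[((0,0,0),np.mean([[.5166,.1785,.0353],[.5219,.1799,.0348],[.5222,.1796,.0351]],0)),((50,0,15),np.mean([[.4679,.184,.0625],[.4745,.1866,.0576],[.4721,.1859,.0596]],0)),
((-40,0,0),np.mean([[.5529,.1736,.0283],[.5566,.1785,.0296]],0)),(('k',65,50),np.mean([[.3988,.1152,.1333],[.3992,.1172,.134],[.3942,.1095,.1317]],0)),(('k',88.5,17),np.mean([[.4032,.085,.1089],[.4025,.086,.1111],[.3986,.0899,.113]],0))]
def loc(k,q):
    if k[0]=='s': return np.array([q[6]*100,k[1],k[2]])
    if k[0]=='k': a=q[7]; return np.array([155-k[1]*np.cos(1.2-a),30+k[1]*np.sin(1.2-a),k[2]])
    return np.array(k,float)
def pose(q):return Rt.from_rotvec(q[3:6]).as_matrix(),q[:3]
def res(q):
    R,t=pose(q); W=lambda k:R@loc(k,q)/1000+t
    r=np.concatenate([(fproj(p,W(k))-u)/1.0 for k,u in px]+[(W(k)-n)/.003 for k,n in nets])
    ex=np.arcsin(R[2,0]);ey=np.arcsin(R[2,1])
    return np.concatenate([r,[(np.degrees(ex)-10)/1,(np.degrees(ey)-18)/1,q[7]/.03]])
x=np.array([-np.cos(.12),np.sin(.12),.17]);x/=np.linalg.norm(x);y=np.cross([0,0,1],x)+[0,0,.3];y-=x*(x@y);y/=np.linalg.norm(y)
q0=np.concatenate([[.52,.179,.035],Rt.from_matrix(np.c_[x,y,np.cross(x,y)]).as_rotvec(),[-.1,0]])
S=least_squares(res,q0,loss='soft_l1'); q=S.x
E
cat >> fit.py <<'E'
R,t=pose(q)
P=lambda *a:R@np.array(a)/1000+t
E
python3 - <<'E'
from fit import *
r=res(q); print(np.round(r[:22].reshape(-1,2),1).tolist()); print(np.round(r[22:-3].reshape(-1,3)*3,1).tolist())
print('origin',t,'R',R.round(3).tolist(),'stop x',q[6]*100,'keeper',q[7],np.degrees(np.arcsin(R[2,:2])),'yaw x',np.degrees(np.arctan2(R[1,0],R[0,0])))
np.savez('plate.npz',R=R,t=t)
E
```

```text
[[-0.0, -1.1], [-0.4, -0.1], [0.1, -1.4], [1.1, -0.0], [-2.3, 2.3], [-0.3, 1.5], [1.2, 1.4], [0.1, -1.0], [-0.1, -0.2], [-0.8, -0.0], [0.2, 0.4]]
[[-1.4, -0.7, -0.1], [1.2, 1.4, -2.0], [3.3, -0.6, -1.1], [1.6, 3.6, -1.1], [-0.4, -0.4, -5.2]]
origin [0.51878863 0.17859555 0.03494468] R [[-0.981, -0.023, 0.194], [0.079, -0.954, 0.289], [0.178, 0.299, 0.937]] stop x -4.207111642616566 keeper 0.026143809432352744 [10.26985942 17.39141201] yaw x 175.3730658780742
```

```bash
python3 - <<'E'
from h import *
d=np.load('plate.npz');R,t=d['R'],d['t'];P=lambda *a:R@np.array(a)/1000+t
y=R[:,1];h=np.cross(y,[0,0,1]);h/=np.linalg.norm(h);u=np.cross(h,y)
c=22
ax=P(90,31,0)-.030*h+c/1000*u; tcp=ax-[0,0,(c-8.4)/1000]
print('h ang',np.degrees(np.arctan2(h[1],h[0])),'u',u,'tcp final',tcp)
print('over',shift(tcp+[0,0,.03],np.radians(88)))
E
```

```text
h ang 178.6263993453494 u [0.00716504 0.29881187 0.95428514] tcp final [0.45995899 0.16201969 0.0676504 ]
over (array([ 160.3, -119. ,  123.2]), np.float64(-4.366173541197475), array([ 0.5605, -0.0105,  0.2209]), np.float64(1.4597), array([ 0.81,  0.86, -4.84]), 0.05966753770438618, 5.45)
```

Emit:
step_arm --pt "-1 45 -35 0 -4.4" --pt "-1 90 -68 10 -4.4" --pt "-1 135 -100 40 -4.4" --pt "-1 160.3 -119 75 -4.4" --pt "-1 160.3 -119 105 -4.4" --pt "-1 160.3 -119 118 -4.4" --pt "-1 160.3 -119 123 -4.4" --pt "-1 160.3 -119 123 -4.4"

```text
time: 6.45
tool_pos: [0.4607, 0.1619, 0.0988]
ee_rot: [3.14, -0.0, 1.536]
wrist_force: [0.6, -0.4, -4.1]
width: 0.06
```

Emit:
step_arm --pt "-1 0 0 6 0" --pt "-1 0 0 12 0" --pt "-1 0 0 16 0" --pt "-1 0 0 18 0" --pt "-1 0 0 18 0"

```text
time: 7.08
tool_pos: [0.4597, 0.1622, 0.0798]
ee_rot: [-3.141, 0.0, 1.537]
wrist_force: [0.4, -0.2, -5.2]
width: 0.0598
```

```bash
python3 - <<'E'
from h import *
p=snap('wrist','w3.png'); 
print(shift([.46,.162,.0677],np.radians(88)))
E
```

```text
(array([-0.2,  0.2, 12.2]), np.float64(0.05512167137271984), array([0.4598, 0.1622, 0.0799]), np.float64(1.5369), array([ 0.27, -0.2 , -4.49]), 0.05975792761207747, 7.125)
```

View pics/w3.png

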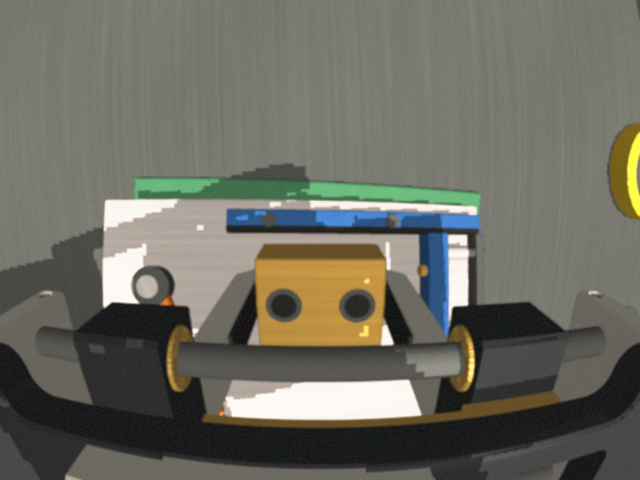

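Emit:
step_arm --pt "-1 0 0 2 0" --pt "-1 0 0 4 0" --pt "-1 0 0 4 0"

```text
time: 7.5
tool_pos: [0.4596, 0.1622, 0.0757]
ee_rot: [-3.141, 0.0, 1.537]
wrist_force: [-0.1, -0.6, -4.5]
width: 0.0597
```

Emit:
step_arm --pt "-1 0 0 1 0" --pt "-1 0 0 2 0" --pt "-1 0 0 2 0"

```text
time: 7.88
tool_pos: [0.4599, 0.1622, 0.0741]
ee_rot: [3.141, 0.0, 1.537]
wrist_force: [-0.7, -0.6, -3.2]
width: 0.0594
```

Emit:
step_arm --pt "-1 0 0 1 0" --pt "-1 0 0 1 0"

```text
time: 8.12
tool_pos: [0.4603, 0.1624, 0.0735]
ee_rot: [3.14, -0.0, 1.537]
wrist_force: [0.0, 0.8, -1.0]
width: 0.0596
```

Emit:
step_arm --pt "-1 0 0 1 0" --pt "-1 0 0 1 0"

```text
time: 8.38
tool_pos: [0.4607, 0.1626, 0.0731]
ee_rot: [3.139, -0.001, 1.537]
wrist_force: [0.5, 1.2, 3.7]
width: 0.0598
```

Emit:
step_arm --pt "-1 0 0 1 0" --pt "-1 0 0 1 0"

```text
time: 8.62
tool_pos: [0.461, 0.1628, 0.0727]
ee_rot: [3.139, -0.001, 1.537]
wrist_force: [-0.4, 2.1, 6.0]
width: 0.0594
```

```bash
python3 - <<'E'
from h import *
o=robot.get_obs(); print(o['tool_pos'],o['ee_rot'],o['wrist_force'],o['wrist_torque'])
E
```

```text
[0.46096635 0.16284461 0.0727157 ] [ 3.13854272e+00 -1.47183369e-03  1.53688331e+00] [-0.38638342  2.05923577  5.97741116] [ 0.15950331  0.29182288 -0.04319408]
```

Emit:
step_arm --pt "0.2 0 0 0 0" --pt "0.23 0 0 0 0" --pt "0.25 0 0 0 0"

```text
time: 9.0
tool_pos: [0.461, 0.1629, 0.0727]
ee_rot: [3.138, -0.002, 1.537]
wrist_force: [-0.3, 2.5, 6.4]
width: 0.0597
```

Emit:
step_arm --pt "0.26 0 0 0 0" --pt "0.265 0 0 0 0"

```text
time: 9.25
tool_pos: [0.461, 0.1629, 0.0727]
ee_rot: [3.138, -0.002, 1.537]
wrist_force: [-0.1, 2.3, 6.8]
width: 0.0596
```

Emit:
step_arm --pt "0.27 0 0 0 0" --pt "0.27 0 0 0 0"

```text
time: 9.5
tool_pos: [0.4609, 0.163, 0.0718]
ee_rot: [3.139, -0.002, 1.537]
wrist_force: [1.9, 3.5, 1.3]
width: 0.06
```

The part-open command weakens the grip, so the block is now pivoting in the pads. I'll keep lowering gently.

Emit:
step_arm --pt "0.27 0 0 1 0" --pt "0.27 0 0 1 0" --pt "0.27 0 0 1 0"

```text
time: 9.88
tool_pos: [0.4599, 0.1621, 0.0697]
ee_rot: [3.142, 0.0, 1.537]
wrist_force: [1.9, 3.3, 1.4]
width: 0.0599
```

Emit:
step_arm --pt "0.27 0 0 1 0" --pt "0.27 0 0 1 0" --pt "0.27 0 0 1 0"

```text
time: 10.25
tool_pos: [0.4596, 0.162, 0.0687]
ee_rot: [-3.141, 0.0, 1.537]
wrist_force: [1.9, 2.5, -0.0]
width: 0.0603
```

Emit:
step_arm --pt "0.27 0 0 0.8 0" --pt "0.275 0 0 0.8 0" --pt "0.28 0 0 0.8 0"

```text
time: 10.62
tool_pos: [0.4593, 0.1616, 0.0676]
ee_rot: [-3.14, 0.001, 1.537]
wrist_force: [1.2, 1.3, -1.1]
width: 0.06
```

```bash
python3 - <<'E'
from h import *
p=snap('wrist','w4.png'); 
print(shift([.46,.162,.0677],np.radians(88)))
cv2.imwrite('pics/w4c.png',cv2.resize(cv2.cvtColor(p['pixels'][160:440,80:500],cv2.COLOR_RGB2BGR),None,fx=1.8,fy=1.8))
E
```

```text
(array([ 0.4,  0.7, -0.1]), np.float64(0.04863065848281755), array([0.4593, 0.1617, 0.0676]), np.float64(1.5367), array([ 0.83,  0.44, -1.63]), 0.060329939126284156, 10.675)
```

View pics/w4c.png

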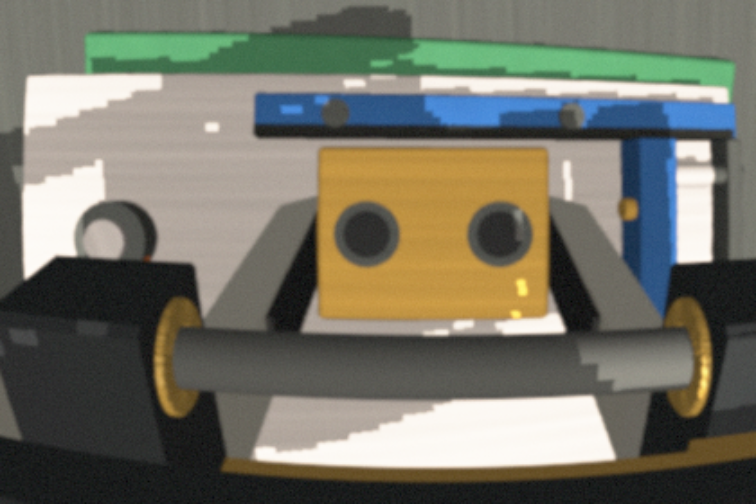

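Emit:
step_arm --pt "0.285 0 0 0 0" --pt "0.295 0 0 0 0" --pt "0.305 0 0 0 0" --pt "0.315 0 0 0 0" --pt "0.325 0 0 0 0" --pt "0.335 0 0 0 0" --pt "0.345 0 0 0 0" --pt "0.355 0 0 0 0" --pt "0.365 0 0 0 0" --pt "0.38 0 0 0 0" --pt "0.4 0 0 0 0" --pt "0.4 0 0 0 0"

```text
time: 12.18
tool_pos: [0.4597, 0.1621, 0.0681]
ee_rot: [-3.141, 0.0, 1.537]
wrist_force: [-0.1, -0.6, -0.5]
width: 0.0656
```

```bash
python3 - <<'E'
from h import *
p=snap('wrist','w5.png'); 
print(shift([.46,.162,.0677],np.radians(88)))
cv2.imwrite('pics/w5c.png',cv2.resize(cv2.cvtColor(p['pixels'][160:440,80:500],cv2.COLOR_RGB2BGR),None,fx=1.8,fy=1.8))
E
```

```text
(array([-0.2,  0.3,  0.4]), np.float64(0.054230070779305875), array([0.4597, 0.1622, 0.0681]), np.float64(1.5368), array([-0.11,  0.79, -0.64]), 0.06572298840592511, 12.225)
```

View pics/w5c.png

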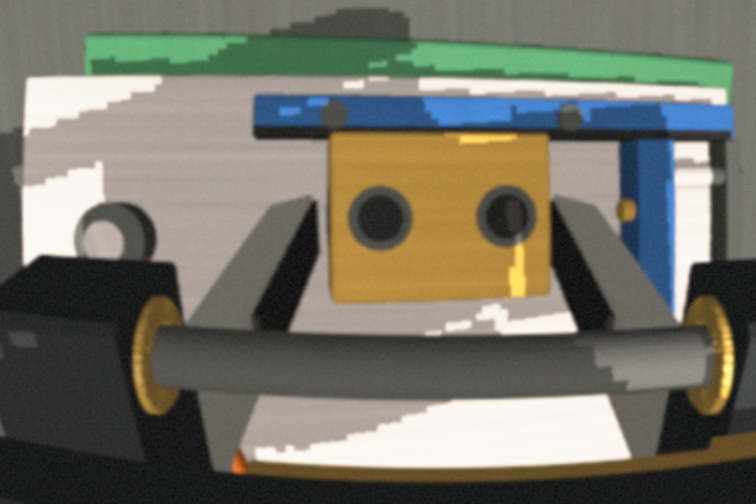

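```bash
python3 - <<'E'
from h import *
d=np.load('plate.npz');R,t=d['R'],d['t'];P=lambda *a:R@np.array(a)/1000+t
o=robot.get_obs();Rm=Rt.from_euler('xyz',[np.pi,0,o['ee_rot'][2]]).as_matrix()
print('plate coords of tcp',R.T@(o['tool_pos']-t)*1000)
for X in [(110,18,10),(100,18,10)]: print(X,P(*X),shift(P(*X))[0])
print('1mm -x plate in tool axes',Rm.T@(-R[:,0]), 'yaw85.4?')
p=snap('wrist'); 
# block +x end estimate: network + corner pixels of the top face (crop px/1.8+offset)
for uv,l in [((330/1.8+80,302/1.8+160),(1,45,30)),((330/1.8+80,137/1.8+160),(1,0,30)),((549/1.8+80,296/1.8+160),(-1,45,30))]:
    Rc=np.array(p['R']);oo=-Rc.T@np.array(p['t']);v=np.array(uv)-[p['cx'],p['cy']];r=np.hypot(*v);th=r/f(p)
    dd=Rc.T@np.array([*(np.sin(th)*v/r),np.cos(th)]);n=R[:,2];k=((t+n*.03-oo)@n)/(dd@n);print(l,R.T@(oo+k*dd-t)*1000)
E
```

```text
plate coords of tcp [62.51081541 26.92897917 14.88892637]
(110, 18, 10) [0.41243003 0.17304534 0.06931098] [  9.3 -47.7  -1.2]
(100, 18, 10) [0.42223775 0.17225159 0.06752813] [  8.8 -37.8   0.6]
1mm -x plate in tool axes [-0.04602863  0.98290181  0.17828462] yaw85.4?
(1, 45, 30) [92.17782145 44.72091439 30.        ]
(1, 0, 30) [91.7262874  1.7642615 30.       ]
(-1, 45, 30) [32.2629839  45.58792454 30.        ]
```

Emit:
step_arm --pt "0.44 0 0 0 0" --pt "0.44 0 0 -5 0" --pt "0.44 0 0 -25 0" --pt "0.44 0 0 -55 0" --pt "-1 4 -20 -60 0" --pt "-1 9.4 -49.7 -60 0" --pt "-1 9.4 -49.7 -60 0" --pt "-1 9.4 -49.7 -60 0" --pt "-1 9.4 -49.7 -40 0" --pt "-1 9.4 -49.7 -20 0" --pt "-1 9.4 -49.7 -8 0" --pt "-1 9.4 -49.7 -1.5 0" --pt "-1 9.4 -49.7 -1.5 0"

```text
time: 13.9
tool_pos: [0.4106, 0.1732, 0.0695]
ee_rot: [-3.141, 0.0, 1.537]
wrist_force: [0.2, 0.3, 0.1]
width: 0.0004
```

```bash
cat > st.py <<'E'
from h import *
d=np.load('plate.npz');R,t=d['R'],d['t'];P=lambda *a:R@np.array(a)/1000+t
o=robot.get_obs(); print('plate tcp',(R.T@(o['tool_pos']-t)*1000).round(1),'F plate',(R.T@o['wrist_force']).round(2),o['width'],o['time'])
E
python3 st.py
```

```text
plate tcp [111.8  18.    9.8] F plate [-0.15 -0.28  0.19] 0.00042269161132275966 13.9
```

Emit:
step_arm --pt "-1 -0.1 3 0.5 0" --pt "-1 -0.3 6 1.1 0" --pt "-1 -0.4 8 1.45 0" --pt "-1 -0.5 9.8 1.8 0"

```text
time: 14.4
tool_pos: [0.4202, 0.1725, 0.068]
ee_rot: [-3.141, -0.0, 1.537]
wrist_force: [-0.3, 0.6, 0.8]
width: 0.0003
```

Emit:
step_arm --pt "-1 -0.1 2 0.4 0" --pt "-1 -0.2 4 0.7 0" --pt "-1 -0.3 6 1.1 0"

```text
time: 14.78
tool_pos: [0.4263, 0.172, 0.0667]
ee_rot: [-3.142, 0.0, 1.537]
wrist_force: [-0.3, 0.2, 0.4]
width: 0.0003
```

```bash
python3 st.py
```

```text
plate tcp [95.8 17.9  9.9] F plate [ 0.36 -0.12  0.36] 0.0002717034302140084 14.775
```

Emit:
step_arm --pt "-1 -0.1 2 0.4 0" --pt "-1 -0.2 4 0.7 0" --pt "-1 -0.3 6 1.1 0"

```text
time: 15.15
tool_pos: [0.4324, 0.1714, 0.0656]
ee_rot: [3.142, 0.0, 1.537]
wrist_force: [0.1, 0.8, 0.7]
width: 0.0006
```

```bash
python3 st.py; python3 - <<'E'
from h import *
p=snap('scene')
for d in models.pinpoint(p,'brass_block')[:4]:
    dd=np.load('plate.npz'); print((dd['R'].T@(d['position']-dd['t'])*1000).round(1),d['p'])
E
```

```text
plate tcp [89.7 18.  10. ] F plate [ 0.12 -0.55  0.9 ] 0.0006402641197022516 15.15
[ 116.5  420.1 -192.9] 0.74
[ -12.4  262.9 -119.7] 0.55
```

```bash
python3 - <<'E'
from h import *
p=snap('wrist','w6.png'); 
cv2.imwrite('pics/w6c.png',cv2.resize(cv2.cvtColor(p['pixels'][160:440,80:500],cv2.COLOR_RGB2BGR),None,fx=1.8,fy=1.8))
E
```

```text
(no output)
```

View pics/w6c.png

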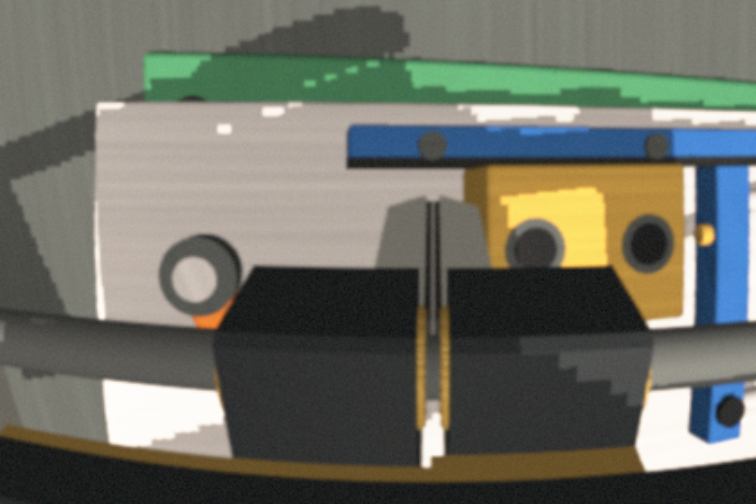

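```bash
cat >> h.py <<'E'
def onplate(p,uv,h):
    D=np.load('plate.npz');R,t=D['R'],D['t'];Rc=np.array(p['R']);oo=-Rc.T@np.array(p['t']);v=np.array(uv)-[p['cx'],p['cy']];r=np.hypot(*v);th=r/f(p)
    dd=Rc.T@np.array([*(np.sin(th)*v/r),np.cos(th)]);n=R[:,2];k=((t+n*h/1000-oo)@n)/(dd@n);return (R.T@(oo+k*dd-t)*1000).round(1)
E
python3 - <<'E'
from h import *
p=snap('wrist')
c=lambda u,v:(u/1.8+80,v/1.8+160)
for n,uv,h in [('-x rail corner',(683,168),30),('-x far corner',(683,318),30),('+x top',(487,168),30),('stop face y0',(697,168),15),('stop face',(697,325),15),('pin tip',(697,235),9),('finger tip right',(489,262),25),('rail end',(348,160),15)]: print(n,onplate(p,c(*uv),h))
E
python3 st.py
```

```text
-x rail corner [18.6  1.7 30. ]
-x far corner [18.4 45.8 30. ]
+x top [78.2  1.2 30. ]
stop face y0 [ 3.8  1.4 15. ]
stop face [ 3.4 52.3 15. ]
pin tip [ 0.1 23.4  9. ]
finger tip right [76.5 26.4 25. ]
rail end [113.4  -1.6  15. ]
plate tcp [89.5 18.1  9.9] F plate [ 0.39  0.45 -1.16] 2.7840515348426535e-05 15.35
```

Emit:
step_arm --pt "-1 -0.1 2 0.4 0" --pt "-1 -0.2 4 0.7 0" --pt "-1 -0.3 6 1.1 0" --pt "-1 -0.4 8 1.45 0"

```text
time: 15.85
tool_pos: [0.4403, 0.1707, 0.0642]
ee_rot: [-3.141, 0.0, 1.537]
wrist_force: [-1.0, 0.0, 1.3]
width: 0.0005
```

Emit:
step_arm --pt "-1 -0.1 2 0.4 0" --pt "-1 -0.2 4 0.7 0" --pt "-1 -0.3 6 1.1 0"

```text
time: 16.23
tool_pos: [0.4463, 0.1703, 0.0631]
ee_rot: [-3.142, 0.0, 1.537]
wrist_force: [-1.0, -0.7, 1.7]
width: 0.0005
```

```bash
python3 st.py
```

```text
plate tcp [75.4 18.   9.9] F plate [1.24 1.23 1.16] 0.00046017884010607357 16.225
```

Emit:
step_arm --pt "-1 -0.05 1 0.2 0" --pt "-1 -0.1 2 0.4 0" --pt "-1 -0.1 3 0.5 0"

```text
time: 16.6
tool_pos: [0.4492, 0.17, 0.0626]
ee_rot: [-3.142, 0.0, 1.537]
wrist_force: [-1.8, 0.3, 0.8]
width: 0.0008
```

Emit:
step_arm --pt "-1 -0.05 1 0.2 0" --pt "-1 -0.1 2 0.35 0"

```text
time: 16.85
tool_pos: [0.4512, 0.1699, 0.0622]
ee_rot: [-3.141, 0.0, 1.537]
wrist_force: [-1.3, 0.5, 1.0]
width: 0.0006
```

Emit:
step_arm --pt "-1 0 0.5 0.1 0" --pt "-1 -0.05 1 0.2 0"

```text
time: 17.1
tool_pos: [0.4521, 0.1698, 0.062]
ee_rot: [-3.141, 0.0, 1.537]
wrist_force: [-1.9, -0.6, 0.5]
width: 0.0001
```

```bash
python3 st.py
```

```text
plate tcp [69.6 18.   9.9] F plate [ 1.94  0.72 -0.08] 0.00012893000102355003 17.1
```

Emit:
step_arm --pt "-1 0 0.5 0.1 0" --pt "-1 -0.05 1 0.2 0" --pt "-1 -0.05 1 0.2 0"

```text
time: 17.48
tool_pos: [0.4531, 0.1697, 0.0618]
ee_rot: [-3.141, 0.0, 1.537]
wrist_force: [-2.0, 0.1, 1.1]
width: 0.0004
```

Emit:
step_arm --pt "-1 0 0.5 0.1 0" --pt "-1 -0.05 1 0.2 0" --pt "-1 -0.05 1 0.2 0"

```text
time: 17.85
tool_pos: [0.454, 0.1697, 0.0616]
ee_rot: [-3.141, 0.0, 1.537]
wrist_force: [-2.4, 0.6, 3.5]
width: 0.0004
```

Emit:
step_arm --pt "-1 0 0.5 0.1 0" --pt "-1 -0.05 1 0.2 0" --pt "-1 -0.05 1 0.2 0"

```text
time: 18.23
tool_pos: [0.4541, 0.1697, 0.0614]
ee_rot: [-3.139, -0.0, 1.537]
wrist_force: [-5.8, 0.0, 4.0]
width: 0.0006
```

```bash
python3 st.py
```

```text
plate tcp [67.5 17.9  9.7] F plate [6.41 1.29 2.66] 0.0005655798911248415 18.225
```

Emit:
step_arm --pt "-1 0 0.5 0.1 0" --pt "-1 0 0.5 0.1 0"

```text
time: 18.48
tool_pos: [0.4541, 0.1697, 0.0614]
ee_rot: [-3.138, -0.0, 1.537]
wrist_force: [-7.6, -0.1, 5.9]
width: 0.0007
```

```bash
python3 st.py
```

```text
plate tcp [67.4 17.8  9.7] F plate [8.51 2.02 4.04] 0.0006905409841306165 18.475
```

Emit:
step_arm --pt "-1 0.05 -1 -0.2 0" --pt "-1 0.1 -3 -0.5 0" --pt "-1 0.3 -8 -1.5 0" --pt "-1 0.8 -16 -10 0" --pt "-1 0.8 -18 -40 0" --pt "-1 -20 -40 -70 0" --pt "-1 -70 -40 -100 0" --pt "-1 -100 -40 -110 0" --pt "-1 -100 -40 -110 0"

```text
time: 19.6
tool_pos: [0.4131, 0.0698, 0.1733]
ee_rot: [3.137, -0.0, 1.534]
wrist_force: [0.2, 0.9, -0.0]
width: 0.0006
```

```bash
python3 st.py; python3 - <<'E'
from h import *
import pickle
p=snap('wrist','w7.png'); pickle.dump(p,open('w7.pkl','wb'))
dd=np.load('plate.npz');R,t=dd['R'],dd['t']
q=[fproj(p,R@np.array(X)/1000+t) for X in [(26,22.5,15),(155,30,14),(-4,95,15),(190,130,0),(-50,-20,0)]]; print(np.round(q))
q=np.array(q); a=np.clip(q.min(0)-15,0,None).astype(int); b=(q.max(0)+15).astype(int); s=min(790/(b-a)[0],590/(b-a)[1]); print(a,b,s)
cv2.imwrite('pics/w7c.png',cv2.resize(cv2.cvtColor(p['pixels'][a[1]:b[1],a[0]:b[0]],cv2.COLOR_RGB2BGR),None,fx=s,fy=s,interpolation=cv2.INTER_CUBIC))
for l in ('keeper_post','keeper_nose'):
    for d in models.pinpoint(p,l)[:1]: print(l,(R.T@(d['position']-t)*1000).round(1),d['p'])
E
```

```text
plate tcp [119.7 147.5  77.8] F plate [-0.16 -0.85  0.29] 0.0006038157822415248 19.6
[[419. 119.]
 [253. 117.]
 [458. 210.]
 [202. 257.]
 [479.  94.]]
[186  78] [493 272] 2.57328990228013
keeper_post [134.3  94.4  48.8] 0.81
keeper_nose [120.  110.4  20.5] 0.56
```

View pics/w7c.png

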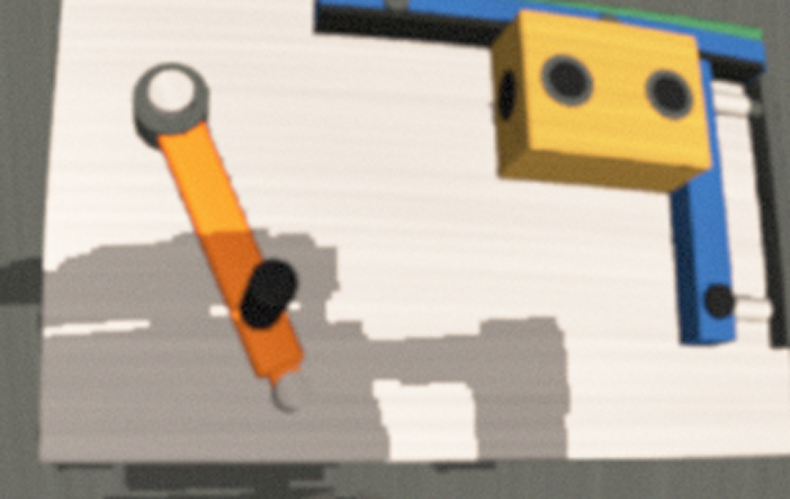

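```bash
python3 - <<'E'
from h import *
import pickle
p=pickle.load(open('w7.pkl','rb'))
c=lambda u,v:(u/2.573+186,v/2.573+78)
for n,uv,h in [('+x bot',(500,177),0),('-x bot',(668,191),0),('+x top y45',(530,150),30),('-x top y45',(710,167),30),('+x top y0',(520,12),30),('-x top y0',(697,37),30),('stop face',(683,343),0),('stop top end',(690,312),15),('rail bot end',(317,31),0),('post top',(276,280),50),('nose',(290,375),17)]: print(n,onplate(p,c(*uv),h))
D=np.load('plate.npz');R,t=D['R'],D['t'];P=lambda *a:R@np.array(a)/1000+t
# keeper waypoints: post axis at h=30; TCP at h~27 at post
for a in [0,.3,.6,.9,1.2,1.25]:
    b=1.2-a; X=P(155-65*np.cos(b),30+65*np.sin(b),32); tan=R@np.array([-np.sin(b),-np.cos(b),0]); print(a,X.round(4),'tangent ang',np.degrees(np.arctan2(tan[1],tan[0])).round(1),'top',P(155-65*np.cos(b),30+65*np.sin(b),50).round(4))
E
```

```text
+x bot [54.5 44.   0. ]
-x bot [-5.3 43.5 -0. ]
+x top y45 [56.4 45.5 30. ]
-x top y45 [-3.1 44.7 30. ]
+x top y0 [56.3  1.7 30. ]
-x top y0 [-4.3  0.6 30. ]
stop face [-6.9 94.3 -0. ]
stop top end [-1.  86.9 15. ]
rail bot end [111.3  -1.    0. ]
post top [129.6  89.5  50. ]
nose [122.1 108.   17. ]
0 [0.394  0.1119 0.1155] tangent ang 16.4 top [0.3975 0.1171 0.1323]
0.3 [0.4107 0.1197 0.1096] tangent ang 34.2 top [0.4142 0.125  0.1264]
0.6 [0.4241 0.1323 0.103 ] tangent ang 52.4 top [0.4275 0.1375 0.1198]
0.9 [0.4327 0.1483 0.0962] tangent ang 70.7 top [0.4362 0.1535 0.1131]
1.2 [0.436  0.1664 0.09  ] tangent ang 88.6 top [0.4395 0.1716 0.1068]
1.25 [0.436  0.1695 0.089 ] tangent ang 91.6 top [0.4395 0.1747 0.1059]
```

```bash
python3 - <<'E'
from h import *
print(shift([.3955,.114,.116],np.radians(106.4)))
E
```

```text
(array([ 41.7, -17.8,  55. ]), np.float64(-18.31480374148358), array([0.412 , 0.0717, 0.171 ]), np.float64(1.5374), array([ 0.05,  0.72, -0.02]), 0.0004933944173997996, 19.75)
```

Emit:
step_arm --pt "-0.15 10 -5 0 -9" --pt "-0.15 41.7 -17.8 0 -18.3" --pt "-0.15 41.7 -17.8 0 -18.3" --pt "-0.15 41.7 -17.8 20 -18.3" --pt "-0.15 41.7 -17.8 35 -18.3" --pt "-0.15 41.7 -17.8 48 -18.3" --pt "-0.15 41.7 -17.8 55 -18.3" --pt "-0.15 41.7 -17.8 55 -18.3"

```text
time: 20.75
tool_pos: [0.3957, 0.1131, 0.1158]
ee_rot: [-3.14, -0.0, 1.856]
wrist_force: [0.6, 0.6, -0.1]
width: 0.0403
```

```bash
python3 - <<'E'
from h import *
p=snap('wrist','w8.png'); print(shift([.3955,.114,.116],np.radians(106.4)))
D=np.load('plate.npz');R,t=D['R'],D['t']
print(fproj(p,R@np.array([131.5,90.6,50])/1000+t), p['pixels'].shape)
o=robot.get_obs();Rm=Rt.from_euler('xyz',[np.pi,0,o['ee_rot'][2]]).as_matrix()
T=np.array([.3955,.114,.116])
P=lambda *a:R@np.array(a)/1000+t
for a in np.arange(.1,1.31,.1):
    b=1.2-a; X=P(155-65*np.cos(b),30+65*np.sin(b),32)+[.0018,.0026,0]; tan=R@np.array([-np.sin(b),-np.cos(b),0]); tan/=np.linalg.norm(tan[:2]); tan[2]=0;
    print(round(a,2),(Rm.T@(X-o['tool_pos'])*1000).round(1), (16.4-np.degrees(np.arctan2(tan[1],tan[0]))).round(1))
print('tan shift in tool axes', )
E
```

```text
(array([ 1. , -0.3,  0.4]), np.float64(-0.07002604056428219), array([0.3961, 0.1131, 0.1164]), np.float64(1.8558), array([ 0.52, -0.53,  0.4 ]), 0.03979536272441254, 20.8)
[324.84172992 292.96213162] (480, 640, 3)
0.1 [1.7 6.3 2.8] -5.9
0.2 [ 2.6 12.5  4.8] -11.8
0.3 [ 4.2 18.4  6.9] -17.8
0.4 [ 6.4 24.1  9. ] -23.8
0.5 [ 9.2 29.6 11.2] -29.9
0.6 [12.5 34.7 13.5] -36.0
0.7 [16.3 39.4 15.7] -42.1
0.8 [20.6 43.7 18. ] -48.2
0.9 [25.4 47.5 20.2] -54.3
1.0 [30.6 50.8 22.4] -60.3
1.1 [36.1 53.6 24.5] -66.3
1.2 [41.8 55.8 26.5] -72.2
1.3 [47.9 57.4 28.4] -78.1
tan shift in tool axes
```

```bash
python3 -c "
import cv2
a=cv2.imread('pics/w8.png')[140:440,100:540]; cv2.imwrite('pics/w8c.png',cv2.resize(a,None,fx=1.8,fy=1.8))"
```

Emit:
step_arm --pt "-0.45 0.5 0 0 0" --pt "-0.45 0.5 0 0 0" --pt "-0.45 1.7 6.3 2.8 -6" --pt "-0.45 2.6 12.5 4.8 -12" --pt "-0.45 4.2 18.4 6.9 -18" --pt "-0.45 6.4 24.1 9 -24"

```text
time: 21.55
tool_pos: [0.417, 0.1262, 0.1076]
ee_rot: [-3.141, -0.0, 2.278]
wrist_force: [-2.0, -0.9, 1.5]
width: 0.026
```

```bash
cat > kp.py <<'E'
from h import *
D=np.load('plate.npz');R,t=D['R'],D['t']
for n in ('wrist','top','scene'):
    p=snap(n)
    for l in ('keeper_post','keeper_nose'):
        for d in models.pinpoint(p,l)[:1]:
            x=R.T@(d['position']-t)*1000; print(n,l,x.round(1),round(d['p'],2),'angle',round(1.2-np.arctan2(x[1]-30,155-x[0]),3))
E
python3 kp.py; python3 st.py
```

```text
wrist keeper_post [117.6  80.7  53.8] 0.6 angle 0.264
wrist keeper_nose [95.4 95.  21.6] 0.95 angle 0.371
top keeper_post [  94.3  573.5 -238.1] 0.18 angle -0.26
scene keeper_post [111.5  79.6  54.2] 0.63 angle 0.349
scene keeper_nose [99.7 96.  22.6] 0.45 angle 0.327
plate tcp [108.3  74.1  33.2] F plate [ 0.13 -0.51  0.75] 0.025981422088254356 22.0
```

```bash
python3 - <<'E'
from h import *
D=np.load('plate.npz');R,t=D['R'],D['t'];P=lambda *a:R@np.array(a)/1000+t
o=robot.get_obs();Rm=Rt.from_euler('xyz',[np.pi,0,o['ee_rot'][2]]).as_matrix()
for a in np.arange(.5,1.31,.1):
    b=1.2-a; X=P(155-65*np.cos(b),30+65*np.sin(b),32)+[.0018,.0026,0]; tan=R@np.array([-np.sin(b),-np.cos(b),0])
    print(round(a,2),(Rm.T@(X-o['tool_pos'])*1000).round(1), (np.degrees(o['ee_rot'][2])-90-np.degrees(np.arctan2(tan[1],tan[0]))).round(1))
E
```

```text
0.5 [0.2 6.2 2.3] -5.9
0.6 [ 1.1 12.2  4.6] -12.0
0.7 [ 2.7 18.1  6.8] -18.2
0.8 [ 4.9 23.7  9.1] -24.3
0.9 [ 7.7 29.2 11.3] -30.3
1.0 [11.1 34.3 13.5] -36.4
1.1 [15.  39.  15.5] -42.4
1.2 [19.4 43.4 17.5] -48.3
1.3 [24.2 47.3 19.4] -54.2
```

Emit:
step_arm --pt "-0.45 0.2 6.2 2.3 -6" --pt "-0.45 1.1 12.2 4.6 -12" --pt "-0.45 2.7 18.1 6.8 -18" --pt "-0.45 4.9 23.7 9.1 -24" --pt "-0.45 7.7 29.2 11.3 -30" --pt "-0.45 11.1 34.3 13.5 -36" --pt "-0.45 15 39 15.5 -42" --pt "-0.45 15 39 15.5 -42"

```text
time: 23.0
tool_pos: [0.4371, 0.1628, 0.0916]
ee_rot: [-3.141, -0.0, 3.007]
wrist_force: [0.3, -0.7, 0.5]
width: 0.0257
```

```bash
python3 kp.py; python3 st.py;  python3 - <<'E'
from h import *
D=np.load('plate.npz');R,t=D['R'],D['t']
o=robot.get_obs();Rm=Rt.from_euler('xyz',[np.pi,0,o['ee_rot'][2]]).as_matrix()
print('1mm -y plate in tool axes',Rm.T@-R[:,1])
E
```

```text
wrist keeper_post [94.3 44.7 50.4] 0.64 angle 0.962
wrist keeper_nose [66.9 41.  20.5] 0.9 angle 1.075
scene keeper_post [  93.2  575.1 -236.9] 0.64 angle -0.258
scene keeper_nose [66.6 41.8 18.6] 0.58 angle 1.067
plate tcp [88.8 34.  33.1] F plate [-0.05  0.38  0.35] 0.025978390793192235 23.45
1mm -y plate in tool axes [0.10473588 0.94852018 0.29889776]
```

Emit:
step_arm --pt "-0.45 0.2 2 0.6 -2" --pt "-0.45 0.4 4 1.2 -4" --pt "-0.45 0.6 6 1.8 -6"

```text
time: 23.82
tool_pos: [0.4374, 0.1689, 0.09]
ee_rot: [-3.141, -0.0, 3.115]
wrist_force: [-0.7, -1.9, 1.4]
width: 0.0261
```

Emit:
step_arm --pt "-0.45 0.1 1 0.3 0" --pt "-0.45 0.2 2 0.6 0"

```text
time: 24.08
tool_pos: [0.4375, 0.1708, 0.0894]
ee_rot: [-3.141, 0.0, 3.113]
wrist_force: [-0.2, -2.0, 0.3]
width: 0.0258
```

```bash
python3 st.py
```

```text
plate tcp [88.8 25.5 33. ] F plate [ 0.1   1.99 -0.37] 0.02581623733590948 24.075
```

Emit:
step_arm --pt "-0.45 0.1 1 0.3 0" --pt "-0.45 0.2 2 0.6 0"

```text
time: 24.32
tool_pos: [0.4375, 0.1724, 0.0889]
ee_rot: [-3.14, 0.001, 3.113]
wrist_force: [0.6, -4.5, 0.5]
width: 0.0261
```

Emit:
step_arm --pt "-0.45 0.1 1 0.3 0" --pt "-0.45 0.15 1.5 0.45 0"

```text
time: 24.58
tool_pos: [0.4375, 0.1727, 0.0888]
ee_rot: [-3.138, 0.001, 3.112]
wrist_force: [1.0, -7.4, 1.9]
width: 0.026
```

```bash
python3 st.py
```

```text
plate tcp [88.8 23.6 33. ] F plate [-1.24  7.64 -0.2 ] 0.026023088061587075 24.575
```

Emit:
step_arm --pt "-0.45 0.1 0.8 0.25 0" --pt "-0.45 0.1 0.8 0.25 0"

```text
time: 24.82
tool_pos: [0.4375, 0.1728, 0.0887]
ee_rot: [-3.136, 0.001, 3.112]
wrist_force: [0.5, -8.1, 3.1]
width: 0.0259
```

```bash
python3 st.py; python3 kp.py
```

```text
plate tcp [88.8 23.4 33. ] F plate [-0.59  8.64  0.64] 0.025911844231237234 24.825
wrist keeper_post [93.2 33.7 49.9] 0.7 angle 1.141
wrist keeper_nose [66.  29.1 20.6] 0.82 angle 1.21
top keeper_nose [  93.6  570.9 -236.1] 0.17 angle -0.258
scene keeper_post [90.6 29.2 51.7] 0.75 angle 1.213
scene keeper_nose [68.7 34.9 21.2] 0.65 angle 1.143
```

Emit:
step_arm --pt "-0.45 -0.2 -2.5 -0.8 0" --pt "-0.45 -0.4 -5.5 -1.5 0" --pt "-0.3 -0.4 -5.5 -1.5 0" --pt "-0.1 -0.4 -5.5 -1.5 0" --pt "-0.1 -0.4 -5.5 -10 0" --pt "-0.1 -0.4 -5.5 -35 0" --pt "-0.1 -0.4 -5.5 -80 0" --pt "-0.1 -0.4 -20 -110 10" --pt "-0.1 -0.4 -40 -110 20" --pt "-0.1 -0.4 -60 -110 30" --pt "-0.1 -0.4 -80 -110 40" --pt "-0.1 -0.4 -100 -110 50" --pt "-0.1 -0.4 -110 -110 60" --pt "-0.1 -0.4 -110 -110 70" --pt "-0.1 -0.4 -110 -110 80" --pt "-0.1 -0.4 -110 -110 90" --pt "-0.1 -0.4 -110 -110 90"

```text
time: 27.4
tool_pos: [0.4344, 0.0654, 0.1987]
ee_rot: [3.141, -0.0, 1.544]
wrist_force: [-0.2, 0.4, -0.1]
width: 0.0425
```

```bash
python3 st.py; python3 kp.py; python3 - <<'E'
from h import *
import pickle
p=snap('wrist','w9.png'); pickle.dump(p,open('w9.pkl','wb'))
dd=np.load('plate.npz');R,t=dd['R'],dd['t']
q=np.array([fproj(p,R@np.array(X)/1000+t) for X in [(-50,-25,0),(180,-25,0),(-50,105,0),(180,105,0),(0,0,40)]]); print(q.round())
a=np.clip(q.min(0)-10,0,None).astype(int); b=(q.max(0)+10).astype(int); s=min(790/(b-a)[0],590/(b-a)[1]); print(a,b,s)
cv2.imwrite('pics/w9c.png',cv2.resize(cv2.cvtColor(p['pixels'][a[1]:b[1],a[0]:b[0]],cv2.COLOR_RGB2BGR),None,fx=s,fy=s,interpolation=cv2.INTER_CUBIC))
for X in [(66.5,30,17),(56,45,0),(-4,45,0),(56,0,30),(56,45,30),(-4,0,30),(-4,45,30)]: print(X,((fproj(p,R@np.array(X)/1000+t)-a)*s).round(0))
E
```

```text
plate tcp [103.  158.9 104.5] F plate [ 0.2  -0.42  0.02] 0.04245207581025747 27.4
wrist keeper_post [93.7 35.1 50.4] 0.84 angle 1.117
wrist keeper_nose [65.9 28.8 20.7] 0.81 angle 1.213
top keeper_post [-122.8 -259.7   69.4] 0.42 angle 2.006
scene keeper_post [91.2 30.2 51.4] 0.65 angle 1.197
scene keeper_nose [67.9 29.8 19.8] 0.57 angle 1.203
[[451.  88.]
 [210.  65.]
 [462. 217.]
 [199. 210.]
 [426.  85.]]
[188  54] [472 226] 2.7816901408450705
(66.5, 30, 17) [432. 181.]
(56, 45, 0) [453. 249.]
(-4, 45, 0) [631. 264.]
(56, 0, 30) [476.  75.]
(56, 45, 30) [481. 216.]
(-4, 0, 30) [661. 101.]
(-4, 45, 30) [673. 236.]
```

View pics/w9c.png

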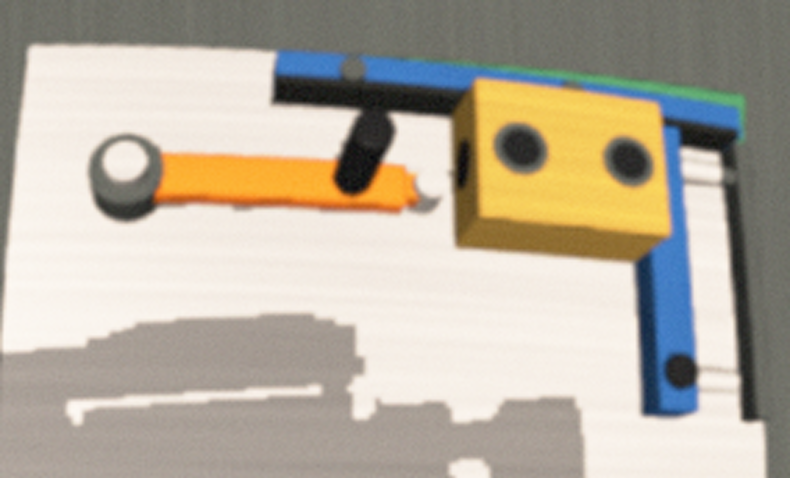

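```bash
python3 - <<'E'
from h import *
import pickle
p=pickle.load(open('w9.pkl','rb'))
c=lambda u,v:(u/2.7817+188,v/2.7817+54)
for n,uv,h in [('+x bot y45',(457,245),0),('-x bot y45',(636,261),0),('+x top y45',(479,216),30),('-x top y45',(670,236),30),('+x top y0',(476,79),30),('-x top y0',(663,102),30),('stop foot',(643,413),0),('nose',(428,186),17)]: print(n,onplate(p,c(*uv),h))
o=robot.get_obs(); print(o['wrist_force'],o['time']); print(robot.close_job())
E
```

```text
+x bot y45 [54.7 43.6 -0. ]
-x bot y45 [-5.8 43.7  0. ]
+x top y45 [56.7 45.1 30. ]
-x top y45 [-3.  45.2 30. ]
+x top y0 [56.   1.2 30. ]
-x top y0 [-4.8  0.1 30. ]
stop foot [-5.5 93.9  0. ]
nose [67.9 31.8 17. ]
[ 0.06192389 -0.28872554  0.52387007] 27.9
the job is handed in; nothing more can be done
None
```

The brass block is home in the jig corner and the keeper is shut behind it. I handed the job in at about 28 s, with the gripper clear and nothing touching.

**How it went**
- I picked the yellow brass block off the mat by its ends and lowered it onto the plate until one corner touched. The contact force there peaked at about 11 N.
- A loosened grip then let it pivot onto the plate, and opening the fingers slowly let it slide to the rail.
- Closed fingers nudged it along the rail at 1–2 N. It stopped firmly at the end stop, and I pushed to about 8.5 N there, against the 30 N limit.
- I caged the keeper's post loosely between the fingers and swung it shut at about 2 N. It reached its end with about 8.6 N of resistance, and I backed off and lifted clear.

**Last checks**
- **Block:** the final wrist picture puts it at plate x −4 to 56 mm and y 0 to 45 mm. That agrees with the stop face, fitted at about −4 mm, and is unchanged within 1 mm from before the keeper was shut.
- **Keeper:** the nose showed at about (68, 32) mm, against (66.5, 30) expected. Angle estimates were 1.20–1.21 rad, except one post reading from the wrist camera of 1.12, which disagreed. The force stop and the picture both say it is shut.
- **Pin and rail contact:** I could not see the sprung pin itself. That it is pressed in, and that the block is flush to better than about 1–2 mm, follows from the force stop and the corner measurements.

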